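# Locate a bracket casting in the drilling jig and toggle-clamp it

## Robot

A 6-joint arm with a two-finger parallel gripper is mounted at the origin on the work surface. World frame = base frame: x ahead of the robot, y to its left, z up, the work surface at z = 0. Lengths are in mm, angles in rad, forces in N, time in s.
With the tool pointing down it reaches from about 300 to 850 mm from the base axis. Payload 4.2 kg.
Tool frame: the origin (TCP) lies midway between the tips of the shut fingers; the grasp point (between the pads) lies 19 mm behind it (env.pinch_z is the distance from the TCP to the grasp point, in mm); z points along the fingers, y is the line along which they close (so a half turn about z gives the same grasp; the last joint's range is limited). The gripper opens to 91 mm and grips with 3 to 60 N. Pads are 32 mm wide; open, the fingers measure 118 mm over their backs; the gripper's body (76 mm by 178 mm) begins 60 mm behind the grasp point.
Start: joints at [1.175, 0.32, 1.565, -0, 1.257, -0.02], TCP at [211.038, 534.889, 213.976] pointing down, gripper open.
Joint ranges: [-3.11, 3.11], [-0.84, 2.01], [0.21, 2.61], [-1.34, 4.49], [0.05, 2.63], [-2.56, 2.56]. Speed limits (rad/s): [2.57, 2.57, 3.14, 3.14, 3.14, 3.14].

## Interface

Orientations are given as a unit quaternion [x, y, z, w].
In Python, from cell import env gives the robot as it stands.
- The arm moves only by the tool drive_tool, never from a script. Its argument "commands" is a list of rows, each a list of 2 entries, a list of its own where there are three numbers: the shift along the tool's x, y, z in cm, then the turn, a rotation vector about the tool's x, y, z in degrees. In form: [[[tx, ty, tz], [rx, ry, rz]], ...]. A call has exactly 10 rows; each row is the pose to reach, as a shift and turn from the pose commanded when the call began, along the tool's axes at that moment; what a row does not reach only later rows make up. A row lasts 1/10 s, in which the tool goes at most 50 mm and 8.59 degrees, less where a joint would pass 70% of its speed; a pose out of reach is approached as far as the arm can. A call with a gripper value outside its range is refused whole. "hand" is the gripper command: -1 is shut, 1 is fully open, values between are in proportion, set as the call begins (left out, the last holds). The fingers move at their own pace and stop on an object; "squeeze" is the grip in N (left out, the last holds). Time passes only in rows, so rows that repeat a pose let the fingers close, or fill a call up. It gives the time, the measured TCP pose, the force, the opening and the grip force at its end, in the units of the state.
- env.sense(): the state, without advancing time (a new reading comes with each control period).
- env.read_camera(name): name is "scene" or "top" or "wrist"; returns a dict with "image" (384x512x3 uint8, red, green, blue), "intrinsics" (3x3 intrinsics, pixels), "k1" (the pictures are not rectified: a ray, as slopes to the right and down, at radius r is drawn at 1 + k1 r^2 times it, then the intrinsics apply), "camera_from_world" (4x4, takes a point from world to camera coordinates); the wrist camera has in their place "hand_eye" (4x4, takes a point from camera to tool coordinates, whose origin is the TCP and whose axes are the flange's). Camera axes: x right, y down, z forward; pixel columns grow to the right and rows downward; lengths in mm; the calibration is good to about 2 mm. A picture is of the moment at which its call begins: read the wrist's pose just before it. There is no depth.
- env.close_job(): hands the job in; it is judged then, once.
The state is a dict: "t": time; "q": joint angles; "qd": joint speeds; "effort": joint torques, N m; "ee_pos": TCP position; "orientation": TCP orientation; "ft_force": force on the tool from outside, world axes, zero at the start; "wrist_torque": the same for the moment, N m; "grip_width": finger opening in mm; "grip_force": force on a finger pad.
Only numpy, scipy, OpenCV 4.12 (cv2) and the standard library are available. Lean on these libraries where they do the work, as an engineer would, in place of code of your own. Each camera call takes 0.05 s, during which the arm holds its last target. There are 200 camera calls.

## Task

Slide the loose aluminium casting flat along the jig plate until it sits fully home against both the long rail and the end stop, pushing it gently so that it never rams them. Then push the toggle clamp's handle over its high point until it snaps closed and the clamp's foot holds the casting there. Do not disturb the can, the wrench or the tray.

Things in the scene. Friction and masses are not known exactly. Their poses are not given: they have to be found in the camera images.
- jig: Dark steel drilling jig fixed to the bench, z up; position and yaw vary. Plate 15 mm thick spanning x -110..110, y -130..140 mm; origin on the bench (plate underside) right below the seat point. A toggle clamp stands on it: two grey cheek plates, x -37..17, y 83..113 mm, up to 97 mm above the bench.
- casting: Loose aluminium bracket casting, about 0.45 kg: slab 120 (x) x 76 (y) x 18 mm high, a central block 50 x 50 mm, top 30 mm above the underside, two round bosses (30 mm diameter, 26 high) at x = -42 and 42. Origin at the centre of its flat underside, z up. Starts flat on the plate, 15 to 45 mm off the seat in jig +x and 20 to 45 in -y, up to 0.2 rad askew.
- rail: Long locating rail, bright steel, fixed on the jig, same frame as jig: one bar 160 mm long (x -60..100 mm), 16 mm thick, 20 mm high above the plate; its locating face looks to -y and lies at y = 38 mm. The casting's long +y side goes flush against it.
- end_stop: End stop, bright steel, fixed on the jig, same frame as jig: block 30 mm wide (y -15..15 mm), 20 mm high above the plate; its locating face looks to +x and lies at x = -60 mm. The casting's -x end goes against it.
- seat (a point): Point on the plate's top face (15 mm above the bench), axes parallel to the jig's: the casting's origin lies here, axes parallel, when it is fully home against rail and end stop.
- handle (a joint): Toggle handle angle, rad: 0 open, 1.67 closed on its stop; starts open. Swings in the jig's y-z plane from 0.19 past upright towards -y (open) over to +y, ending 0.09 above level (closed): elevation above +y = 1.76 - value. A spring resists (peak about 1.4 N m near 0.8, 11 N at 120 mm) up to the high point at 1.50, then snaps it to 1.67 by itself.
- handle_pivot (a point): Hinge axis of the handle (parallel to the jig's x), in the middle of the handle's width: at jig x = -10, y = 100 mm, 100 mm above the bench.
- handle_end (a point): Free end of the handle, on its centre line, 155 mm from the pivot. The black grip takes up the last 95 mm, 26 mm wide (jig x), 18 mm thick; the handle is straight.
- foot: Rubber foot, 20 mm diameter, sprung, under the end of the clamp arm that the handle drives: raised when open (arm and foot then at jig x -20..0, y 0..70, up to 160 mm above the bench), pressing the casting's block with about 7 N when closed. Origin on the arm's centre line, closed at jig x = -10, y = 12 mm, 38 mm above the foot's lower face.
- can: Bystander: upright steel can, 66 mm diameter, 130 mm high, to the right of the jig; origin under its centre.
- wrench: Bystander: wrench about 170 mm long, lying flat to the left of the jig; origin under its middle.
- tray: Bystander: open dark steel tray 140 x 180 x 45 mm to the left, beyond the wrench; origin under its centre.
There are look-alikes about, which are no part of the job. Of the things like the casting, leave any that is blue or orange; of the rest the larger one is meant.

How it is judged (in metres and radians):
On the way, in this order (a step that is already met when the one before it is completed fails the run):
1. the casting sits home against rail and end stop while the clamp is still open (x of casting in the frame of seat between -0.002 and 0.002 m and y of casting in the frame of seat between -0.002 and 0.002 m and angle between the x axis of casting and the x axis of seat, either way round below 0.03 rad and value of joint handle below 0.5 rad), for 0.2 s.
2. the handle has snapped over its high point and the foot presses on the casting (value of joint handle above 1.6 rad and contact force between foot and casting above 3 N), for 0.2 s.
At the end, for the whole second after the job is handed in: The casting lies flat on the plate within 2 mm of the seat point along both the jig's x and y, turned less than 0.03 rad from it, at rest; the handle is closed (joint above 1.6) and the clamp's foot presses on the casting with more than 3 N (all of step 2 and x of casting in the frame of seat between -0.002 and 0.002 m and y of casting in the frame of seat between -0.002 and 0.002 m and z of casting in the frame of seat below 0.002 m and angle between the x axis of casting and the x axis of seat, either way round below 0.03 rad and linear speed of casting below 0.01 m/s); the robot touches nothing.
It fails at once if the casting is rammed against the rail or the end stop (over 60 N) (contact force between casting and rail above 60 N or contact force between casting and end_stop above 60 N).
It fails at once if the can, wrench or tray is moved by more than 30 mm or the can is tipped (distance of any of can, wrench, tray from where it was at the start of the episode above 0.03 m or angle between can's own z axis and vertical above 0.4 rad).
It also fails if it takes over 67 s, if anything falls off the work surface, if the arm or the gripper's body presses on something with over 40 N, if the wrist force passes 120 N, or if a joint passes its speed limit or range.

## Working session

There is one attempt and no reset: what is moved stays moved. The work goes in short steps, Python scripts to look and compute and a tool call to move; the robot and the scene stay as the last step left them, time stands still between calls to the robot, and variables do not carry over. Pictures are saved under pics/ and viewed, at most 10 in all, crops included, and the job is handed in when it is done.

Besides the shell and the picture viewer there is one more tool, called after "Emit:" as name(argument=value, ...) on one line, values as JSON. drive_tool: Moves the arm, as the interface text tells. Its arguments: {"type":"object","properties":{"commands":{"type":"array","items":{"type":"array"}},"hand":{"type":"number"},"squeeze":{"type":"number"}},"required":["commands"]}

```bash
mkdir -p pics; ls; python3 - <<'E'
from cell import env
import cv2
s=env.sense(); print(s)
for n in("scene","top"):
    c=env.read_camera(n); cv2.imwrite(f"pics/{n}0.png",cv2.cvtColor(c["image"],cv2.COLOR_RGB2BGR))
    print(n,c["intrinsics"],c["k1"],c["camera_from_world"])
E
```

```text
pics
{'t': 0.0, 'q': array([ 1.17504296e+00,  3.20321481e-01,  1.56564931e+00, -1.67661891e-05,
        1.25740714e+00, -2.00033034e-02]), 'qd': array([ 1.99433098e-03, -1.67587643e-04,  4.12599851e-04,  2.25091109e-03,
       -9.76367590e-06, -4.38573014e-04]), 'effort': array([ 1.51778695e-03, -4.12457478e+01, -2.31972635e+01,  7.28550064e-02,
        4.57952265e-02, -1.49712946e-04]), 'ee_pos': array([210.82306302, 534.42438626, 213.1148365 ]), 'orientation': array([ 1.86769122e-01,  9.82403430e-01, -8.75064633e-04, -1.76425455e-04]), 'ft_force': array([ 0.62260284, -0.83421197,  0.46536667]), 'wrist_torque': array([-0.02003362, -0.01536343, -0.0373166 ]), 'grip_force': 0.0, 'grip_width': 91.05875936761505}
scene [[496.9963496    0.         262.01281136]
 [  0.         496.9963496  185.05890237]
 [  0.           0.           1.        ]] -0.19982479421082194 [[ 4.83834936e-01  8.75158542e-01 -1.13159497e-03 -2.68898297e+02]
 [ 6.41188859e-01 -3.55363288e-01 -6.80142471e-01 -2.74691426e+02]
 [-5.95634620e-01  3.28351123e-01 -7.33079081e-01  2.17226301e+03]
 [ 0.00000000e+00  0.00000000e+00  0.00000000e+00  1.00000000e+00]]
top [[497.00530883   0.         260.51801061]
 [  0.         497.00530883 189.07514016]
 [  0.           0.           1.        ]] -0.1308881076380112 [[ 5.51815321e-03 -9.99953820e-01  7.86815265e-03 -2.84307275e+01]
 [-9.91993465e-01 -6.46662983e-03 -1.26123541e-01  5.95458472e+02]
 [ 1.26168597e-01 -7.10918699e-03 -9.91983339e-01  1.59588212e+03]
 [ 0.00000000e+00  0.00000000e+00  0.00000000e+00  1.00000000e+00]]
```

View pics/top0.png

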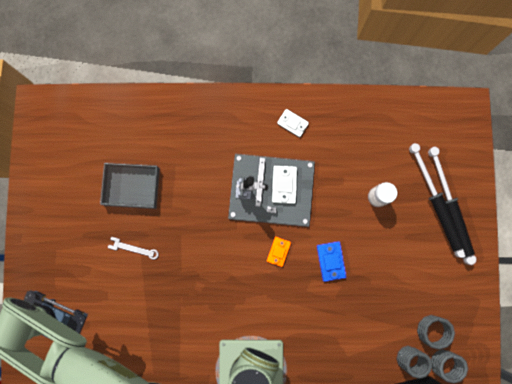

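View pics/scene0.png

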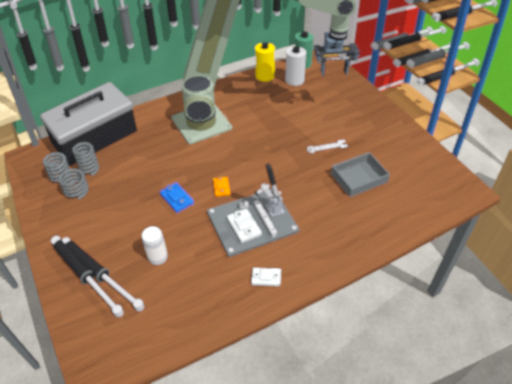

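```bash
python3 - <<'E'
import cv2
t=cv2.imread("pics/top0.png")[145:235,220:325]
cv2.imwrite("pics/topc.png",cv2.resize(t,None,fx=6.5,fy=6.5,interpolation=cv2.INTER_CUBIC))
E
```

```text
(no output)
```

View pics/topc.png

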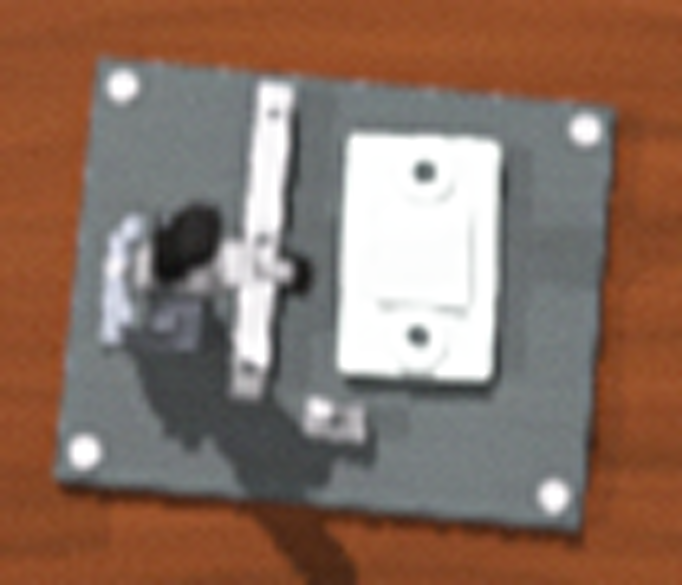

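```bash
cat > h.py <<'E'
import numpy as np, cv2
from scipy.optimize import least_squares
from scipy.spatial.transform import Rotation as R
def proj(P,K,k1,T):
    P=np.atleast_2d(P)@T[:3,:3].T+T[:3,3]
    return cv2.projectPoints(P,np.zeros(3),np.zeros(3),K,np.array([k1,0,0,0.]))[0][:,0]
def fit(model,px,cam,x0,T=None):
    "planar pose (x,y,yaw) of model points (mm, world z) seen at px"
    T=cam["camera_from_world"] if T is None else T
    model=np.array(model,float);px=np.array(px,float)
    def w(p): 
        M=model.copy();c,s=np.cos(p[2]),np.sin(p[2]);M[:,:2]=M[:,:2]@np.array([[c,s],[-s,c]])+p[:2];return M
    r=least_squares(lambda p:(proj(w(p),cam["intrinsics"],cam["k1"],T)-px).ravel(),x0,x_scale=[10,10,.1])
    return r.x,np.abs(r.fun).max()
def wristT(cam,s):
    W=np.eye(4);W[:3,:3]=R.from_quat(s["orientation"]).as_matrix();W[:3,3]=s["ee_pos"]
    return np.linalg.inv(W@cam["hand_eye"])
def rel(j,p):
    "p=(x,y,..) in jig frame"
    c,s=np.cos(j[2]),np.sin(j[2]);d=np.array(p[:2])-j[:2]
    return np.array([c*d[0]+s*d[1],-s*d[0]+c*d[1]])
def out(j,p):
    c,s=np.cos(j[2]),np.sin(j[2]);return np.array([j[0]+c*p[0]-s*p[1],j[1]+s*p[0]+c*p[1]])
def cmd(pos,quat,pos2,quat2):
    A=R.from_quat(quat);B=R.from_quat(quat2)
    return A.inv().apply(np.array(pos2)-pos)/10,np.degrees((A.inv()*B).as_rotvec())
def down(yaw): # tool x = jig y, tool y = jig x
    c,s=np.cos(yaw),np.sin(yaw);return R.from_matrix(np.array([[-s,c,0],[c,s,0],[0,0,-1.]])).as_quat()
E
python3 - <<'E'
from h import *
from cell import env
cam=env.read_camera("top")
u=lambda L:np.array(L)/6.5-.5+.5/6.5+[220,145]
j,e=fit([(110,140,15),(110,-130,15),(-110,-130,15),(-110,140,15)],u([(100,60),(615,105),(578,530),(58,482)]),cam,[500,-50,0]);print(j,e)
c,e=fit([(60,38,33),(60,-38,33),(-60,-38,33),(-60,38,33),(42,0,41),(-42,0,41)],u([(347,133),(500,140),(495,383),(338,375),(424,172),(418,336)]),cam,[500,-50,0]);print(c,e,rel(j,c),c[2]-j[2])
np.save("jig0.npy",j)
p=[211.038,534.889,213.976];q=env.sense()["orientation"]
t=[*out(j,(0,-30)),380]
print(t,cmd(p,q,t,down(j[2])))
print(env.read_camera("wrist")["hand_eye"])
E
```

```text
[ 5.96665568e+02 -6.68977893e+01 -8.61505746e-02] 0.7189701690991797
[ 6.13367267e+02 -1.03046916e+02 -3.33733092e-02] 0.9028265656737631 [ 19.75017535 -34.57797935] 0.05277726539705527
[np.float64(594.084246719594), np.float64(-96.78652935314562), 380] (array([-58.81521169, -44.72251547, -16.54361462]), array([-6.53215375e-02,  4.82491134e-02,  7.34039869e+01]))
[[ 2.83275766e-04 -9.65200551e-01 -2.61510642e-01  7.44699126e+01]
 [ 9.99999755e-01  1.06024315e-04  6.91906717e-04  2.32013138e-01]
 [-6.40102258e-04 -2.61510773e-01  9.65200345e-01 -1.69921477e+02]
 [ 0.00000000e+00  0.00000000e+00  0.00000000e+00  1.00000000e+00]]
```

Emit:
drive_tool(commands=[[[-3, -2.2, -2], [0, 0, 3.7]], [[-6, -4.4, -4], [0, 0, 7.4]], [[-9, -6.6, -6], [0, 0, 11]], [[-12, -8.8, -8], [0, 0, 14.7]], [[-15, -11, -10], [0, 0, 18.4]], [[-18, -13.2, -12], [0, 0, 22]], [[-21, -15.4, -14], [0, 0, 25.7]], [[-24, -17.6, -15], [0, 0, 29.4]], [[-27, -20, -16], [0, 0, 33]], [[-29.4, -22.4, -16.5], [0, 0, 36.7]]], hand=1)

```text
t: 1.2
ee_pos: [403.3, 217.2, 379.7]
orientation: [0.488, 0.873, 0.001, 0.001]
ft_force: [-0.0, -0.7, -0.7]
grip_width: 91.1
grip_force: 0.0
```

```bash
python3 - <<'E'
from h import *
from cell import env
s=env.sense();j=np.load("jig0.npy")
print(s["t"],s["ee_pos"],s["orientation"])
print(cmd(s["ee_pos"],s["orientation"],[*out(j,(10,-70)),380],down(j[2])))
E
```

```text
1.2 [403.3103542  217.16081521 379.72343718] [4.87916718e-01 8.72889845e-01 5.79711876e-04 5.08360364e-04]
(array([-4.05455220e+01, -1.77415639e+00, -1.72850926e-02]), array([ 8.93394674e-02, -9.73675773e-03,  3.65285474e+01]))
```

Emit:
drive_tool(commands=[[[-4.5, -0.2, 0], [0, 0, 4.5]], [[-9, -0.4, 0], [0, 0, 9]], [[-13.5, -0.6, 0], [0, 0, 13.5]], [[-18, -0.8, 0], [0, 0, 18]], [[-22.5, -1, 0], [0, 0, 22.5]], [[-27, -1.2, 0], [0, 0, 27]], [[-31.5, -1.4, 0], [0, 0, 31]], [[-36, -1.6, 0], [0, 0, 34]], [[-40.5, -1.8, 0], [0, 0, 36.5]], [[-40.5, -1.8, 0], [0, 0, 36.5]]])

```text
t: 2.2
ee_pos: [602.0, -139.9, 376.3]
orientation: [0.738, 0.675, -0.001, -0.0]
ft_force: [1.1, 0.3, -0.2]
grip_width: 91.4
grip_force: 0.0
```

```bash
python3 - <<'E'
from h import *
from cell import env
import pickle
s=env.sense();c=env.read_camera("wrist");pickle.dump((s,c),open("w1.pkl","wb"))
print(s["ee_pos"],s["orientation"])
im=cv2.cvtColor(c["image"],cv2.COLOR_RGB2BGR)
cv2.imwrite("pics/w1.png",cv2.resize(im,None,fx=1.5625,fy=1.5625,interpolation=cv2.INTER_CUBIC))
E
```

```text
[ 601.96633788 -139.91623677  376.30760829] [ 7.37647093e-01  6.75185103e-01 -1.31939812e-03 -3.19831919e-04]
```

View pics/w1.png

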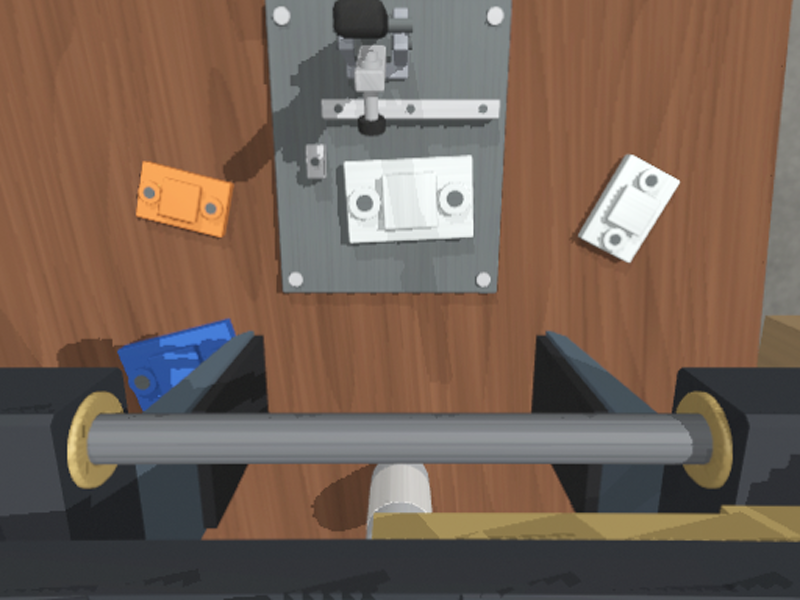

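```bash
python3 - <<'E'
from h import *
import pickle
s,c=pickle.load(open("w1.pkl","rb"));T=wristT(c,s)
u=lambda L:(np.array(L)+.5)/1.5625-.5
x0=np.load("jig0.npy")
j,e=fit([(-110,-130,15),(110,-130,15),(-60,54,35),(100,54,35)],u([(283,292),(497,292),(321,100),(499,100)]),c,x0,T);print("jig",j,e)
k,e=fit([(-60,38,33),(60,38,33),(60,-38,33),(-60,-38,33),(-42,0,41),(42,0,41)],u([(344,161),(472,156),(473,237),(350,243),(365,204),(455,199)]),c,x0,T);print("cast",k,e,rel(j,k),k[2]-j[2])
np.save("jig.npy",j);np.save("cast.npy",k)
P=lambda p,z:np.round(proj(np.c_[[out(j,q) for q in p],np.full(len(p),z)],c["intrinsics"],c["k1"],T)*1.5625)
print(P([(-60,38),(100,38)],35),P([(-60,15),(-60,-15)],35),P([(-110,-130),(110,-130)],15))
print("tcp in jig",rel(j,s["ee_pos"]),"yaw err",cmd(s["ee_pos"],s["orientation"],s["ee_pos"],down(j[2])))
# can from top cam: base ~ pixel
from cell import env
t=env.read_camera("top")
r=least_squares(lambda p:(proj([[p[0],p[1],130]],t["intrinsics"],t["k1"],t["camera_from_world"])-[[387,191]]).ravel(),[600,-300]);print("can",r.x,rel(j,r.x))
E
```

```text
jig [ 5.96668436e+02 -6.97738913e+01 -8.62773738e-02] 0.9076417276941982
cast [ 6.13436606e+02 -1.06498782e+02 -4.20509670e-02] 0.6933212338470867 [ 19.87039629 -35.14337   ] 0.04422640684105344
[[321. 118.]
 [499. 118.]] [[322. 145.]
 [324. 178.]] [[282. 293.]
 [497. 293.]]
tcp in jig [ 11.32238765 -69.42492297] yaw err (array([0., 0., 0.]), array([-0.12920793,  0.0866461 , -0.11952152]))
can [ 580.39920348 -420.35310179] [  14.00082391 -350.67712745]
```

Emit:
drive_tool(commands=[[[-1, 0.3, 2], [0, 0, 0]], [[-2, 0.6, 5], [0, 0, 0]], [[-3.3, 0.9, 9], [0, 0, 0]], [[-3.3, 0.9, 13], [0, 0, 0]], [[-3.3, 0.9, 17], [0, 0, 0]], [[-3.3, 0.9, 21], [0, 0, 0]], [[-3.3, 0.9, 25], [0, 0, 0]], [[-3.3, 0.9, 29], [0, 0, 0]], [[-3.3, 0.9, 32], [0, 0, 0]], [[-3.3, 0.9, 33], [0, 0, 0]]], hand=0.5)

```text
t: 3.3
ee_pos: [604.0, -166.6, 46.3]
orientation: [0.735, 0.678, -0.001, -0.003]
ft_force: [-0.4, 0.2, 0.2]
grip_width: 69.0
grip_force: 0.0
```

```bash
cat > st.py <<'E'
from h import *
from cell import env
env.read_camera("wrist")
s=env.sense();j=np.load("jig.npy")
print(round(s["t"],2),"jig xy",rel(j,s["ee_pos"]).round(1),"z",s["ee_pos"][2].round(1),"yaw",cmd(s["ee_pos"],s["orientation"],s["ee_pos"],down(j[2]))[1].round(2),"F jig",rel([0,0,j[2]],s["ft_force"]).round(1),s["ft_force"][2].round(1),s["grip_width"])
E
python3 st.py
```

```text
3.35 jig xy [ 16.1 -96.1] z 46.4 yaw [-0.3  -0.08  0.3 ] F jig [-0.6  0.7] -0.4 68.03255543647084
```

Emit:
drive_tool(commands=[[[-0.6, 0.1, 0], [0, 0, 0.3]], [[-0.6, 0.3, 0.3], [0, 0, 0.3]], [[-0.6, 0.4, 0.7], [0, 0, 0.3]], [[-0.6, 0.4, 1.1], [0, 0, 0.3]], [[-0.6, 0.4, 1.5], [0, 0, 0.3]], [[-0.6, 0.4, 1.9], [0, 0, 0.3]], [[-0.6, 0.4, 2.2], [0, 0, 0.3]], [[-0.6, 0.4, 2.4], [0, 0, 0.3]], [[-0.6, 0.4, 2.4], [0, 0, 0.3]], [[-0.6, 0.4, 2.4], [0, 0, 0.3]]])

```text
t: 4.35
ee_pos: [610.0, -175.1, 24.9]
orientation: [0.737, 0.675, 0.0, 0.0]
ft_force: [-0.1, -0.7, -0.2]
grip_width: 68.6
grip_force: 0.0
```

```bash
python3 st.py
```

```text
4.4 jig xy [  22.4 -103.8] z 25.0 yaw [ 0.01 -0.   -0.09] F jig [-0.4  1. ] -0.1 67.98786396554324
```

Emit:
drive_tool(commands=[[[0.5, 0, 0], [0, 0, 0]], [[1, 0, 0], [0, 0, 0]], [[1.5, 0, 0], [0, 0, 0]], [[2, 0, 0], [0, 0, 0]], [[2.4, 0, 0], [0, 0, 0]], [[2.8, 0, 0], [0, 0, 0]], [[3.2, 0, 0], [0, 0, 0]], [[3.5, 0, 0], [0, 0, 0]], [[3.8, 0, 0], [0, 0, 0]], [[4, 0, 0], [0, 0, 0]]])

```text
t: 5.4
ee_pos: [613.6, -135.1, 25.0]
orientation: [0.737, 0.675, 0.0, 0.0]
ft_force: [-0.9, -4.1, 0.9]
grip_width: 68.5
grip_force: 2.0
```

```bash
python3 - <<'E'
exec(open("st.py").read())
c=env.read_camera("wrist")
cv2.imwrite("pics/w2.png",cv2.cvtColor(c["image"],cv2.COLOR_RGB2BGR))
E
```

```text
5.45 jig xy [ 22.5 -63.3] z 25.0 yaw [ 0.02 -0.01 -0.08] F jig [ 0.7 -2.5] 1.3 68.22871291855932
```

View pics/w2.png

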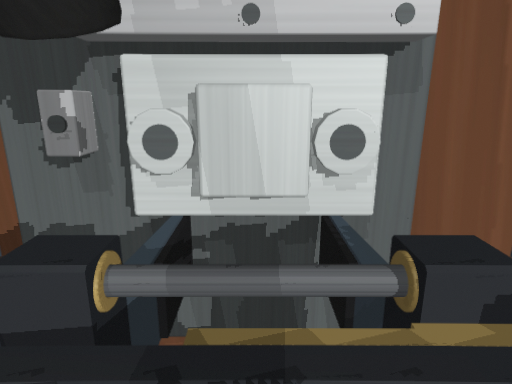

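Emit:
drive_tool(commands=[[[0.1, 0, 0], [0, 0, 0]], [[0.2, 0, 0], [0, 0, 0]], [[0.3, 0, 0], [0, 0, 0]], [[0.4, 0, 0], [0, 0, 0]], [[0.5, 0, 0], [0, 0, 0]], [[0.55, 0, 0], [0, 0, 0]], [[0.6, 0, 0], [0, 0, 0]], [[0.65, 0, 0], [0, 0, 0]], [[0.7, 0, 0], [0, 0, 0]], [[0.75, 0, 0], [0, 0, 0]]])

```text
t: 6.5
ee_pos: [614.2, -127.8, 25.0]
orientation: [0.737, 0.675, 0.0, 0.0]
ft_force: [-0.7, -3.6, 2.4]
grip_width: 68.7
grip_force: 2.4
```

Emit:
drive_tool(commands=[[[0.03, 0, 0], [0, 0, 0]], [[0.06, 0, 0], [0, 0, 0]], [[0.09, 0, 0], [0, 0, 0]], [[0.12, 0, 0], [0, 0, 0]], [[0.15, 0, 0], [0, 0, 0]], [[0.18, 0, 0], [0, 0, 0]], [[0.2, 0, 0], [0, 0, 0]], [[0.2, 0, 0], [0, 0, 0]], [[0.2, 0, 0], [0, 0, 0]], [[0.2, 0, 0], [0, 0, 0]]])

```text
t: 7.5
ee_pos: [614.2, -127.5, 25.1]
orientation: [0.737, 0.676, -0.001, 0.001]
ft_force: [-1.5, -10.0, 1.6]
grip_width: 68.6
grip_force: 4.8
```

```bash
python3 st.py
```

```text
7.55 jig xy [ 22.5 -56. ] z 25.0 yaw [ 0.01  0.15 -0.06] F jig [-0.6 -9.8] 1.8 68.39469492702112
```

Emit:
drive_tool(commands=[[[-1.5, 0, 0], [0, 0, 0]], [[-3, 0, -1], [0, 0, 0]], [[-3, 2, -4], [0, 0, 8]], [[-3, 5, -5], [0, 0, 16]], [[-3, 8, -5], [0, 0, 24]], [[-3, 10, -5], [0, 0, 32]], [[-3, 10, -5], [0, 0, 40]], [[-2, 10, -5], [0, 0, 48]], [[-1, 10, -5], [0, 0, 56]], [[0, 10, -5], [0, 0, 64]]], hand=-1)

```text
t: 8.55
ee_pos: [713.8, -134.5, 75.2]
orientation: [0.984, 0.179, 0.0, -0.001]
ft_force: [0.1, 0.5, 0.2]
grip_width: 0.4
grip_force: 0.0
```

```bash
sed -i 's/down(j\[2\])/down(j[2]-YAW)/; 1a import sys\nYAW=np.radians(float(sys.argv[1])) if len(sys.argv)>1 else 0' st.py; python3 - <<'E'
import sys; sys.argv=["",'90']
exec(open("st.py").read())
print(cmd(s["ee_pos"],s["orientation"],[*out(j,(112,2)),60],down(j[2]-np.pi/2)),down(j[2]+np.pi/2),s["q"])
E
```

```text
8.6 jig xy [122.3 -52.6] z 75.2 yaw [-1.600e-01 -2.000e-02  2.538e+01] F jig [-0.2  1.3] 0.1 0.41430389520173205
(array([ 1.40643076, -5.36826561,  1.53957313]), array([-1.60727560e-01, -1.62737761e-02,  2.53825670e+01])) [0.04312531 0.99906967 0.         0.        ] [-0.2008386   0.65253782  1.35606081  0.00300189  1.13364735  1.01195368]
```

Emit:
drive_tool(commands=[[[0.5, -1.5, 0], [0, 0, 7]], [[1, -3, 0], [0, 0, 14]], [[1.4, -4.5, 0], [0, 0, 21]], [[1.4, -5.4, 0], [0, 0, 25.4]], [[1.4, -5.4, 1], [0, 0, 25.4]], [[1.4, -5.4, 2.5], [0, 0, 25.4]], [[1.4, -5.4, 4], [0, 0, 25.4]], [[1.4, -5.4, 4.7], [0, 0, 25.4]], [[1.4, -5.4, 5], [0, 0, 25.4]], [[1.4, -5.4, 5], [0, 0, 25.4]]])

```text
t: 9.6
ee_pos: [707.4, -79.4, 24.0]
orientation: [0.999, -0.039, -0.001, -0.0]
ft_force: [-0.0, -0.1, 0.3]
grip_width: 0.3
grip_force: 0.0
```

```bash
python3 - <<'E'
import sys; sys.argv=["",'90']
exec(open("st.py").read())
c=env.read_camera("wrist")
cv2.imwrite("pics/w3.png",cv2.cvtColor(c["image"],cv2.COLOR_RGB2BGR))
E
```

```text
9.65 jig xy [111.6   0. ] z 24.8 yaw [-0.01  0.    0.52] F jig [0.3 0.1] -0.2 0.24539842451114588
```

View pics/w3.png

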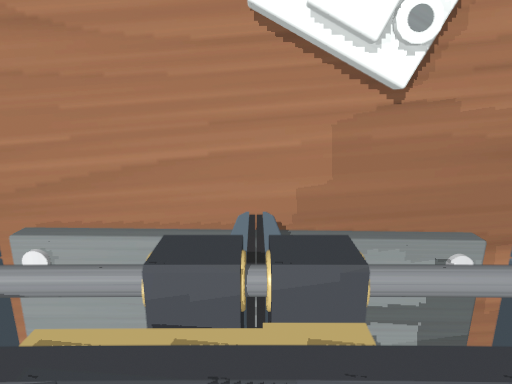

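Emit:
drive_tool(commands=[[[-0.4, 0, 0], [0, 0, 0.5]], [[-0.8, 0, 0], [0, 0, 0.5]], [[-1.2, 0, 0], [0, 0, 0.5]], [[-1.5, 0, 0], [0, 0, 0.5]], [[-1.8, 0, 0], [0, 0, 0.5]], [[-2.1, 0, 0], [0, 0, 0.5]], [[-2.3, 0, 0], [0, 0, 0.5]], [[-2.5, 0, 0], [0, 0, 0.5]], [[-2.7, 0, 0], [0, 0, 0.5]], [[-2.8, 0, 0], [0, 0, 0.5]]])

```text
t: 10.7
ee_pos: [680.3, -77.0, 25.4]
orientation: [0.999, -0.043, 0.001, 0.0]
ft_force: [3.9, -0.5, 0.9]
grip_width: 0.4
grip_force: 2.2
```

Emit:
drive_tool(commands=[[[-0.05, 0, 0], [0, 0, 0]], [[-0.1, 0, 0], [0, 0, 0]], [[-0.15, 0, 0], [0, 0, 0]], [[-0.2, 0, 0], [0, 0, 0]], [[-0.25, 0, 0], [0, 0, 0]], [[-0.3, 0, 0], [0, 0, 0]], [[-0.35, 0, 0], [0, 0, 0]], [[-0.4, 0, 0], [0, 0, 0]], [[-0.45, 0, 0], [0, 0, 0]], [[-0.5, 0, 0], [0, 0, 0]]])

```text
t: 11.7
ee_pos: [675.5, -76.6, 25.4]
orientation: [0.999, -0.043, 0.001, 0.0]
ft_force: [6.1, -0.8, 1.7]
grip_width: 0.5
grip_force: 2.6
```

```bash
python3 st.py 90
```

```text
11.75 jig xy [79. -0.] z 25.4 yaw [-0.   -0.09  0.01] F jig [ 4.4 -0.3] 3.4 0.33382780691835656
```

Emit:
drive_tool(commands=[[[-0.04, 0, 0], [0, 0, 0]], [[-0.08, 0, 0], [0, 0, 0]], [[-0.12, 0, 0], [0, 0, 0]], [[-0.16, 0, 0], [0, 0, 0]], [[-0.2, 0, 0], [0, 0, 0]], [[-0.24, 0, 0], [0, 0, 0]], [[-0.28, 0, 0], [0, 0, 0]], [[-0.3, 0, 0], [0, 0, 0]], [[-0.3, 0, 0], [0, 0, 0]], [[-0.3, 0, 0], [0, 0, 0]]])

```text
t: 12.75
ee_pos: [674.2, -76.5, 25.5]
orientation: [0.999, -0.043, 0.003, 0.0]
ft_force: [7.9, -0.4, -0.1]
grip_width: 0.6
grip_force: 4.2
```

```bash
python3 st.py 90
```

```text
12.8 jig xy [77.8 -0.1] z 25.5 yaw [ 0.   -0.31  0.01] F jig [ 7.4 -0.2] 0.3 0.7222205911747819
```

Emit:
drive_tool(commands=[[[-0.03, 0, 0], [0, 0, 0]], [[-0.06, 0, 0], [0, 0, 0]], [[-0.09, 0, 0], [0, 0, 0]], [[-0.12, 0, 0], [0, 0, 0]], [[-0.15, 0, 0], [0, 0, 0]], [[-0.18, 0, 0], [0, 0, 0]], [[-0.2, 0, 0], [0, 0, 0]], [[-0.2, 0, 0], [0, 0, 0]], [[-0.2, 0, 0], [0, 0, 0]], [[-0.2, 0, 0], [0, 0, 0]]])

```text
t: 13.8
ee_pos: [674.1, -76.8, 25.6]
orientation: [0.999, -0.043, 0.005, 0.0]
ft_force: [12.0, -1.9, -2.6]
grip_width: 0.7
grip_force: 6.0
```

```bash
python3 st.py 90
```

```text
13.85 jig xy [77.8 -0.3] z 25.6 yaw [ 0.03 -0.56  0.02] F jig [11.5 -0.5] -2.6 0.44194653957760754
```

Emit:
drive_tool(commands=[[[1.5, 0, 0], [0, 0, 0]], [[3, 0, -1], [0, 0, 0]], [[3, 1, -4], [0, 0, -8]], [[3, 4, -5], [0, 0, -16]], [[3, 7, -5], [0, 0, -24]], [[3, 9, -5], [0, 0, -32]], [[3, 9, -5], [0, 0, -40]], [[1, 9, -5], [0, 0, -48]], [[-2, 9, -5], [0, 0, -56]], [[-5, 9, -5], [0, 0, -64]]], hand=0.5)

```text
t: 14.85
ee_pos: [608.3, -160.7, 73.2]
orientation: [0.869, 0.495, -0.003, -0.003]
ft_force: [-0.3, -0.5, 0.3]
grip_width: 68.4
grip_force: 0.0
```

```bash
python3 - <<'E'
import sys; sys.argv=["",'0']
exec(open("st.py").read())
print(cmd(s["ee_pos"],s["orientation"],[*out(j,(2,-84)),60],down(j[2])))
E
```

```text
14.9 jig xy [ 13.  -89.1] z 72.8 yaw [ -0.95   0.07 -25.43] F jig [-6.8 -0. ] 0.2 68.26227618730839
(array([-8.81296652e-04, -1.19161073e+00,  1.29973915e+00]), array([ -0.94697928,   0.07365987, -25.43055639]))
```

```bash
python3 - <<'E'
import sys; sys.argv=["",'0']
exec(open("st.py").read())
print(cmd(s["ee_pos"],s["orientation"],[*out(j,(2,-84)),60],down(j[2])),s["qd"].round(3))
E
```

```text
14.95 jig xy [ 16.2 -89.3] z 73.3 yaw [ -0.71   0.04 -25.93] F jig [0.4 0. ] -0.3 68.46070981095232
(array([-0.13554563, -1.49026041,  1.34398702]), array([ -0.70758824,   0.04133202, -25.92962641])) [ 0.008  0.035 -0.099  0.011 -0.042  0.094]
```

Emit:
drive_tool(commands=[[[0, -0.5, 0], [0, 0, -7]], [[0, -1, 0], [0, 0, -14]], [[0, -1.5, 0], [0, 0, -21]], [[0, -1.8, 0], [0, 0, -26]], [[0, -1.8, 1], [0, 0, -26]], [[0, -1.8, 2], [0, 0, -26]], [[0, -1.8, 3.5], [0, 0, -26]], [[0, -1.8, 4.5], [0, 0, -26]], [[0, -1.8, 4.8], [0, 0, -26]], [[0, -1.8, 4.8], [0, 0, -26]]])

```text
t: 15.95
ee_pos: [596.3, -152.1, 26.0]
orientation: [0.737, 0.676, -0.0, -0.001]
ft_force: [0.8, -0.2, 0.6]
grip_width: 68.6
grip_force: 0.0
```

```bash
python3 - <<'E'
import sys; sys.argv=["",'0']
exec(open("st.py").read())
c=env.read_camera("wrist")
cv2.imwrite("pics/w4.png",cv2.cvtColor(c["image"],cv2.COLOR_RGB2BGR))
E
```

```text
16.0 jig xy [  7.2 -82.1] z 26.7 yaw [-0.03 -0.01 -0.02] F jig [-1.2  0.5] 0.2 68.58422574543695
```

View pics/w4.png

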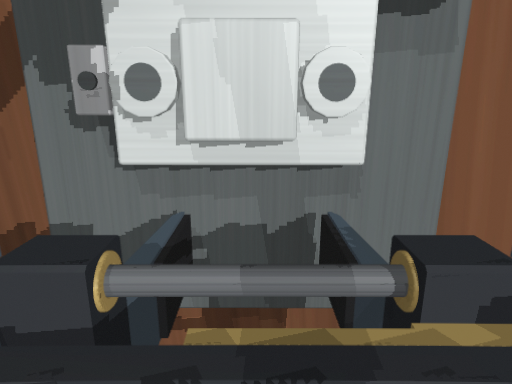

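Emit:
drive_tool(commands=[[[0.3, 0.4, 0], [0, 0, 0]], [[0.6, 0.8, 0], [0, 0, 0]], [[0.9, 0.8, 0], [0, 0, 0]], [[1.2, 0.8, 0], [0, 0, 0]], [[1.5, 0.8, 0], [0, 0, 0]], [[1.7, 0.8, 0], [0, 0, 0]], [[1.9, 0.8, 0], [0, 0, 0]], [[2.1, 0.8, 0], [0, 0, 0]], [[2.2, 0.8, 0], [0, 0, 0]], [[2.3, 0.8, 0], [0, 0, 0]]])

```text
t: 17.05
ee_pos: [606.8, -130.0, 26.9]
orientation: [0.737, 0.676, 0.0, -0.0]
ft_force: [-0.8, -0.1, -0.9]
grip_width: 68.4
grip_force: 0.0
```

Emit:
drive_tool(commands=[[[0.05, 0, 0], [0, 0, 0]], [[0.1, 0, 0], [0, 0, 0]], [[0.15, 0, 0], [0, 0, 0]], [[0.2, 0, 0], [0, 0, 0]], [[0.25, 0, 0], [0, 0, 0]], [[0.3, 0, 0], [0, 0, 0]], [[0.35, 0, 0], [0, 0, 0]], [[0.4, 0, 0], [0, 0, 0]], [[0.45, 0, 0], [0, 0, 0]], [[0.45, 0, 0], [0, 0, 0]]])

```text
t: 18.05
ee_pos: [607.2, -127.0, 27.0]
orientation: [0.737, 0.676, -0.001, 0.001]
ft_force: [-0.0, -6.8, -0.8]
grip_width: 68.2
grip_force: 3.2
```

```bash
python3 st.py
```

```text
18.1 jig xy [ 15.4 -56.1] z 27.0 yaw [0.02 0.13 0.06] F jig [ 0.2 -7. ] -0.1 68.19635325958731
```

Emit:
drive_tool(commands=[[[-1.5, 0, 0], [0, 0, 0]], [[-4, 0, -2], [0, 0, 0]], [[-4, 0, -6], [0, 0, 0]], [[-4, -0.5, -10], [0, 0, 0]], [[-4, -1.5, -14], [0, 0, 0]], [[-4, -2.5, -18], [0, 0, 0]], [[-4, -2.5, -19.5], [0, 0, 0]], [[-2, -2.5, -19.5], [0, 0, 0]], [[1, -2.5, -19.5], [0, 0, 0]], [[3, -2.5, -19.5], [0, 0, 0]]], hand=-1)

```text
t: 19.1
ee_pos: [584.6, -92.2, 222.2]
orientation: [0.737, 0.676, 0.001, -0.001]
ft_force: [-1.0, -0.3, -1.0]
grip_width: 0.7
grip_force: 0.0
```

```bash
sleep 0; python3 - <<'E'
exec(open("st.py").read())
c=env.read_camera("wrist")
cv2.imwrite("pics/w5.png",cv2.cvtColor(c["image"],cv2.COLOR_RGB2BGR))
s=env.sense();x,y=rel(j,s["ee_pos"]);z=s["ee_pos"][2];print(x,y,z)
for e in np.arange(1.76,0.1,-.1):
    C=np.array([100+125*np.cos(e)-9*np.sin(e),100+125*np.sin(e)+9*np.cos(e)])
    print(round(e,2),C.round(0),((C[0]-18-y)/10).round(2),((z-C[1])/10).round(2))
E
```

```text
19.15 jig xy [-10.1 -20.7] z 222.1 yaw [-0.01 -0.24  0.1 ] F jig [-0.1  2.4] 0.1 0.42489961427909095
-10.023519700816076 -22.62849599816449 222.0429131694657
1.76 [ 68. 221.] 7.23 0.1
1.66 [ 80. 224.] 8.45 -0.17
1.56 [ 92. 225.] 9.7 -0.3
1.46 [105. 225.] 10.95 -0.32
1.36 [117. 224.] 12.2 -0.21
1.26 [130. 222.] 13.43 0.03
1.16 [142. 218.] 14.63 0.38
1.06 [153. 213.] 15.79 0.86
0.96 [164. 208.] 16.89 1.45
0.86 [175. 201.] 17.94 2.14
0.76 [184. 193.] 18.9 2.94
0.66 [193. 184.] 19.79 3.83
0.56 [201. 174.] 20.58 4.8
0.46 [208. 164.] 21.26 5.85
0.36 [214. 152.] 21.84 6.96
0.26 [218. 141.] 22.31 8.12
0.16 [222. 129.] 22.66 9.32
```

View pics/w5.png

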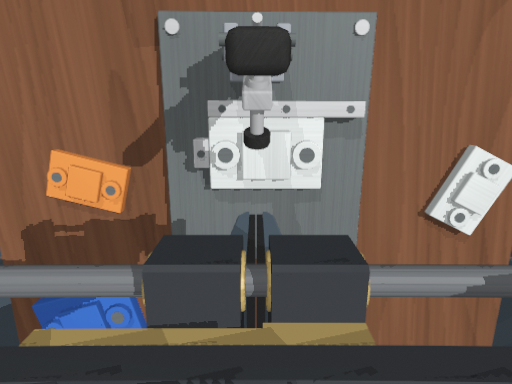

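Emit:
drive_tool(commands=[[[2, 0, 0], [0, 0, 0]], [[4, 0, 0], [0, 0, 0]], [[5, 0, 0], [0, 0, 0]], [[5.5, 0, 0], [0, 0, 0]], [[6.2, 0, 0], [0, 0, 0]], [[6.9, 0, 0], [0, 0, 0]], [[7.6, 0, 0], [0, 0, 0]], [[8.3, -0.1, 0], [0, 0, 0]], [[9, -0.2, 0], [0, 0, 0]], [[9.7, 0, -0.3], [0, 0, 0]]])

```text
t: 20.2
ee_pos: [592.1, 3.3, 224.4]
orientation: [0.737, 0.676, -0.001, -0.001]
ft_force: [-1.6, -3.2, -2.5]
grip_width: 0.2
grip_force: 1.6
```

```bash
cat > hd.py <<'E'
exec(open("st.py").read())
x,y=rel(j,s["ee_pos"]);z=s["ee_pos"][2]
for e in np.arange(1.56,0.1,-.1):
    C=np.array([100+125*np.cos(e)-9*np.sin(e),100+125*np.sin(e)+9*np.cos(e)])
    print(round(e,2),((C[0]-18-y)/10).round(1),((z-C[1])/10).round(1),end=" | ")
E
python3 hd.py
```

```text
20.25 jig xy [-10.4  73.5] z 224.8 yaw [-0.11 -0.01  0.05] F jig [-0.4 -1.3] -0.1 0.2184634367858701
1.56 0.1 -0.0 | 1.46 1.3 -0.0 | 1.36 2.6 0.1 | 1.26 3.8 0.3 | 1.16 5.0 0.7 | 1.06 6.2 1.1 | 0.96 7.3 1.7 | 0.86 8.3 2.4 | 0.76 9.3 3.2 | 0.66 10.2 4.1 | 0.56 11.0 5.1 | 0.46 11.7 6.1 | 0.36 12.2 7.2 | 0.26 12.7 8.4 | 0.16 13.0 9.6 |
```

Emit:
drive_tool(commands=[[[0.7, 0, 0], [0, 0, 0]], [[1.4, 0, 0], [0, 0, 0]], [[2, 0, 0], [0, 0, 0]], [[2.7, 0, 0.1], [0, 0, 0]], [[3.3, 0, 0.2], [0, 0, 0]], [[3.8, 0, 0.3], [0, 0, 0]], [[4.4, 0, 0.5], [0, 0, 0]], [[5, 0, 0.7], [0, 0, 0]], [[5.6, 0, 0.9], [0, 0, 0]], [[6.2, 0, 1.1], [0, 0, 0]]])

```text
t: 21.25
ee_pos: [598.1, 63.2, 215.0]
orientation: [0.737, 0.676, -0.001, 0.001]
ft_force: [-2.5, -7.3, 4.4]
grip_width: 0.7
grip_force: 4.8
```

```bash
python3 hd.py
```

```text
21.3 jig xy [-10.1 133.5] z 214.5 yaw [-0.01  0.19  0.04] F jig [-2.2 -7.7] 4.5 0.6287125438166276
1.56 -5.9 -1.1 | 1.46 -4.7 -1.1 | 1.36 -3.4 -1.0 | 1.26 -2.2 -0.7 | 1.16 -1.0 -0.4 | 1.06 0.2 0.1 | 0.96 1.3 0.7 | 0.86 2.3 1.4 | 0.76 3.3 2.2 | 0.66 4.2 3.1 | 0.56 5.0 4.1 | 0.46 5.7 5.1 | 0.36 6.2 6.2 | 0.26 6.7 7.4 | 0.16 7.1 8.6 |
```

Emit:
drive_tool(commands=[[[0.6, 0, 0.3], [0, 0, 0]], [[1.1, 0, 0.6], [0, 0, 0]], [[1.6, 0, 0.9], [0, 0, 0]], [[2.1, 0, 1.3], [0, 0, 0]], [[2.6, 0, 1.7], [0, 0, 0]], [[3.1, 0, 2.1], [0, 0, 0]], [[3.6, 0, 2.5], [0, 0, 0]], [[4, 0, 3], [0, 0, 0]], [[4.4, 0, 3.5], [0, 0, 0]], [[4.8, 0, 4], [0, 0, 0]]])

```text
t: 22.3
ee_pos: [602.6, 113.0, 175.4]
orientation: [0.737, 0.676, 0.001, 0.0]
ft_force: [-2.2, -3.6, 6.8]
grip_width: 0.5
grip_force: 3.6
```

```bash
python3 hd.py
```

```text
22.35 jig xy [-10.  183.3] z 174.4 yaw [ 0.02 -0.05  0.02] F jig [-0.9 -1.5] 5.0 0.4594964310750331
1.56 -10.9 -5.1 | 1.46 -9.6 -5.1 | 1.36 -8.4 -5.0 | 1.26 -7.2 -4.7 | 1.16 -6.0 -4.4 | 1.06 -4.8 -3.9 | 0.96 -3.7 -3.3 | 0.86 -2.7 -2.6 | 0.76 -1.7 -1.8 | 0.66 -0.8 -0.9 | 0.56 -0.0 0.0 | 0.46 0.7 1.1 | 0.36 1.3 2.2 | 0.26 1.7 3.4 | 0.16 2.1 4.6 |
```

Emit:
drive_tool(commands=[[[0.4, 0, 0.5], [0, 0, 0]], [[0.7, 0, 1.1], [0, 0, 0]], [[1, 0, 1.6], [0, 0, 0]], [[1.3, 0, 2.2], [0, 0, 0]], [[1.5, 0, 2.8], [0, 0, 0]], [[1.7, 0, 3.4], [0, 0, 0]], [[1.8, 0, 3.8], [0, 0, 0]], [[1.9, 0, 4.2], [0, 0, 0]], [[2, 0, 4.6], [0, 0, 0]], [[2, 0, 4.7], [0, 0, 0]]])

```text
t: 23.35
ee_pos: [604.0, 132.7, 126.2]
orientation: [0.737, 0.676, -0.0, -0.0]
ft_force: [0.2, -0.1, 0.5]
grip_width: 0.3
grip_force: 0.0
```

```bash
python3 hd.py
```

```text
23.4 jig xy [-10.  202.3] z 126.4 yaw [-0.04  0.01  0.01] F jig [-0.6  0.1] -0.3 0.18246007801154093
1.56 -12.8 -9.9 | 1.46 -11.5 -9.9 | 1.36 -10.3 -9.8 | 1.26 -9.1 -9.5 | 1.16 -7.9 -9.2 | 1.06 -6.7 -8.7 | 0.96 -5.6 -8.1 | 0.86 -4.6 -7.4 | 0.76 -3.6 -6.6 | 0.66 -2.7 -5.7 | 0.56 -1.9 -4.8 | 0.46 -1.2 -3.7 | 0.36 -0.6 -2.6 | 0.26 -0.2 -1.4 | 0.16 0.2 -0.2 |
```

Force dropped to zero: it snapped. I retreat upwards, back over -y, and look.

Emit:
drive_tool(commands=[[[0, 0, -3], [0, 0, 0]], [[0, 0, -7], [0, 0, 0]], [[0, 0, -11], [0, 0, 0]], [[0, 0, -15], [0, 0, 0]], [[-3, 0, -19], [0, 0, 0]], [[-7, 0, -20], [0, 0, 0]], [[-11, 0, -20], [0, 0, 0]], [[-15, 0, -20], [0, 0, 0]], [[-19, 0, -20], [0, 0, 0]], [[-22, 0, -20], [0, 0, 0]]])

```text
t: 24.4
ee_pos: [584.9, -88.9, 327.3]
orientation: [0.737, 0.676, 0.0, 0.0]
ft_force: [0.6, -0.2, 1.5]
grip_width: 0.4
grip_force: 0.0
```

```bash
python3 - <<'E'
exec(open("st.py").read())
s=env.sense();c=env.read_camera("wrist");T=wristT(c,s)
im=cv2.cvtColor(c["image"],cv2.COLOR_RGB2BGR)
cv2.imwrite("pics/w6.png",cv2.resize(im,None,fx=1.5625,fy=1.5625,interpolation=cv2.INTER_CUBIC))
P=lambda p:np.round(proj(np.array([[*out(j,q[:2]),q[2]] for q in p]),c["intrinsics"],c["k1"],T)*1.5625).tolist()
print("cast",P([(-60,38,33),(60,38,33),(60,-38,33),(-60,-38,33)]),"stop/rail",P([(-60,15,35),(-60,-15,35),(-60,38,35),(100,38,35)]))
print("handle end closed",P([(-10,254,114)]))
E
```

```text
24.45 jig xy [-10.  -24.2] z 327.2 yaw [ 0.03  0.27 -0.25] F jig [ 0.1 -2.6] -0.3 0.5391446510128843
cast [[340.0, 170.0], [483.0, 169.0], [479.0, 259.0], [343.0, 259.0]] stop/rail [[340.0, 198.0], [342.0, 233.0], [339.0, 170.0], [531.0, 169.0]]
handle end closed [[398.0, -213.0]]
```

View pics/w6.png

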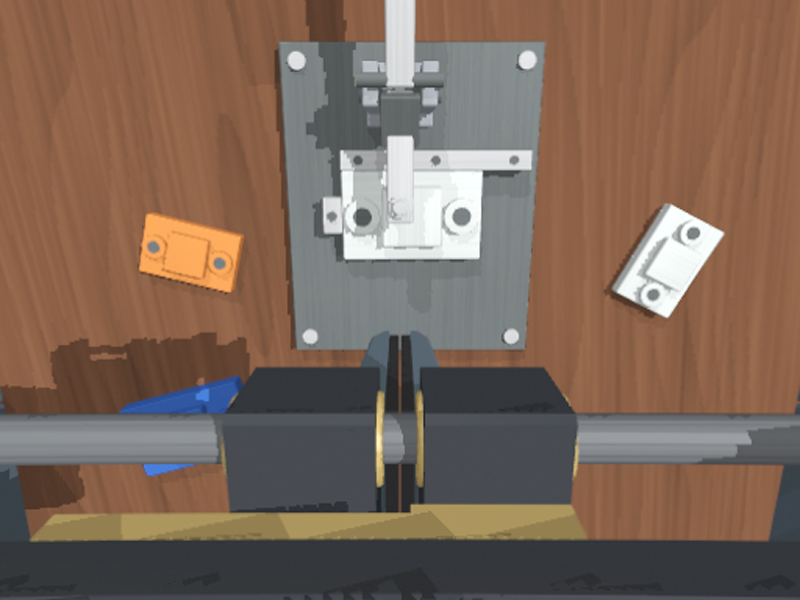

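The picture shows the casting flush against the rail (row 170) and the end stop (column 342). The clamp arm is down on the block at (400,205) and the handle lies over towards +y. The slab corners match the predicted home pose within 2 px, so I'm handing in.

```bash
python3 -c "
from cell import env
print(env.close_job())"
```

```text
the job is handed in; nothing more can be done
None
```

The casting is home against the rail and end stop with the clamp snapped shut on it, going by the contact forces and the last picture; the job is handed in, no verdict came back, and the can, wrench and tray were never approached.

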